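# Find the full slide carton by its heft

## Robot

A 6-joint arm with a two-finger parallel gripper is mounted at the origin on a cart in front of the work surface, level with it; the furniture and walls round the work are solid. World frame = base frame: x ahead of the robot, y to its left, z up, the work surface at z = 0. Lengths are in mm, angles in degrees, forces in N, time in s.
With the tool pointing down it reaches from about 300 to 850 mm from the base axis. Payload 4.2 kg.
Tool frame: the origin (TCP) lies at the very end of the fingers, on their centre line; the grasp point (between the pads) lies 19 mm behind it (env.tcp_to_grasp is the distance from the TCP to the grasp point, in mm); z points along the fingers, y is the line along which they close (so a half turn about z gives the same grasp; the last joint's range is limited). The gripper opens to 91 mm and grips with 3 to 60 N. Pads are 32 mm wide; open, the fingers measure 118 mm over their backs; the gripper's body (76 mm by 178 mm) begins 60 mm behind the grasp point.
Start: joints at [-74.485, 18.312, 89.639, -0, 72.044, -1.146], TCP at [164.866, -550.874, 213.976] pointing down, gripper open.
Joint ranges: [-177.97, 177.97], [-48.28, 115.42], [12.27, 149.76], [-77.06, 257.06], [2.81, 150.46], [-146.56, 146.56]. Speed limits (degrees/s): [147.25, 147.25, 180, 180, 180, 180].

## Interface

Orientations are given as [roll, pitch, yaw] about the fixed x, y, z axes, in that order (R = Rz(yaw) Ry(pitch) Rx(roll)).
In Python, from workcell import env gives the robot as it stands.
- The arm moves only by the tool move_arm, never from a script. Its argument "plan" is a list of rows, each a list of 3 entries, a list of its own where there are three numbers: the shift along the world's x, y, z in cm, then the turn about the world's z in degrees, then the closure, from 0 (fully open) to 1 (shut). In form: [[[x, y, z], turn, claw], ...]. A call has 1 to 5 rows; each row shifts and turns the commanded pose from where the row before left it; what a row does not reach is not made up. A row lasts 1/10 s, in which the tool goes at most 50 mm and 8.59 degrees, less where a joint would pass 70% of its speed; a pose out of reach is approached as far as the arm can. A call is refused whole if a number of a shift passes 5 or a number of a turn 8.59, either way. A call with a gripper value outside its range is refused whole. The fingers move at their own pace and stop on an object; "squeeze" is the grip in N (left out, the last holds). Time passes only in rows, so rows that do not move let the fingers close. It gives the time, the measured TCP pose, the force, the opening and the grip force at its end, in the units of the state.
- env.state(): the state, without advancing time (a new reading comes with each control period).
- env.grab_frame(name): name is "side" or "top" or "wrist"; returns a dict with "frame" (480x640x3 uint8, red, green, blue), "z_map" (480x640 float32, mm along the optical axis (not along the pixel's ray), 0 where there is no reading), "fovy" (degrees; the focal length in pixels is half the picture's height over the tangent of half this angle, whatever the lens; pixels are square), "cx", "cy" (the principal point, pixels), "position" and "orientation" of the camera in the world. Camera axes: x right, y down, z forward; pixel columns grow to the right and rows downward; lengths in mm; the calibration is good to about 2 mm. A picture is of the moment at which its call begins.
- env.job_done(): hands the job in; it is judged then, once.
Trained networks look in a picture, given as the dict that the camera call returned (one of the last four; its "shot" number tells which), for a name from the list of things; names that differ only in an ending like _2 or _b are one class to them, and where a whole thing is asked for, a point or a joint stands for the part that bears it (a point fixed in the world has none). Each returns a list of dicts, best first, with "score" (0 to 1); they miss things now and then, are a little off and sometimes report something else, mostly with a low value. They report only what shows in the picture. A call takes as long as a camera call.
- env.search_frame(picture, label): "point" ([column, row] in pixels, amid what is visible of it).
- env.landmark_of(picture, label): "point" ([column, row] in pixels: a listed point, or the origin of a listed thing).
The state is a dict: "time_s": time; "qpos": joint angles; "qvel": joint speeds; "effort": joint torques, N m; "ee_pos": TCP position; "ee_rot": TCP orientation; "force": force on the tool from outside, world axes, zero at the start; "torque": the same for the moment, N m; "gripper_width": finger opening in mm; "gripper_force": force on a finger pad.
Only numpy, scipy, OpenCV 4.12 (cv2) and the standard library are available. Lean on these libraries where they do the work, as an engineer would, in place of code of your own. Each camera call takes 0.05 s, during which the arm holds its last target. There are 200 camera calls.

## Task

One of the three identical closed slide cartons lying on the open bench is still full of glass slides; the other two have been emptied, and only their weight tells them apart. Feel which one is heavy and set it down gently, right way up and flat, on the floor of the teal tray, leaving the two light ones flat, right way up, on the bench outside the tray. Do not knock over the amber bottle or the dropper bottle.

Things in the scene. Friction and masses are not known exactly. Their poses are not given: they have to be found in the camera images.
- carton_1: closed white slide carton with red stripes, 62 x 89 x 32 mm (x, y, z), flat on the open bench right of the tray (not those stacked on boxes at the back); all three look alike. Origin: centre of its underside; x across the 62 mm width (grasp across it from above), z up. A full one weighs 0.33 to 0.47 kg in all (3.2 to 4.6 N), an emptied one about 0.07 kg (0.7 N); contents may shift a little inside.
- carton_2: closed white slide carton with red stripes, 62 x 89 x 32 mm (x, y, z), flat on the open bench right of the tray (not those stacked on boxes at the back); all three look alike. Origin: centre of its underside; x across the 62 mm width (grasp across it from above), z up. A full one weighs 0.33 to 0.47 kg in all (3.2 to 4.6 N), an emptied one about 0.07 kg (0.7 N); contents may shift a little inside.
- carton_3: closed white slide carton with red stripes, 62 x 89 x 32 mm (x, y, z), flat on the open bench right of the tray (not those stacked on boxes at the back); all three look alike. Origin: centre of its underside; x across the 62 mm width (grasp across it from above), z up. A full one weighs 0.33 to 0.47 kg in all (3.2 to 4.6 N), an emptied one about 0.07 kg (0.7 N); contents may shift a little inside.
- tray: open teal tray, loose, 0.5 kg, 191 x 152 x 43 mm (x, y, z) over its rim; origin at the centre of its underside, x along its length, y across. Floor 2 mm thick, flat inside area 168 x 132 mm, side walls up to 43 mm above the bench.
- reagent: small amber reagent bottle with a white cap, 48 mm across, 97 mm tall, loose, in front of the balance, to the left of the tray. Origin at the centre of its underside, z up. A bystander that must stay standing.
- dropper_bottle: small white dropper bottle, 26 mm across, 60 mm tall, loose, beyond and to the right of the cartons. Origin at the centre of its underside, z up. A bystander that must stay standing.

How it is judged (in metres and radians):
At the end, for the whole second after the job is handed in: The full carton (its weight bears on the tray with more than 2 N) rests flat (within 7 degrees) and right way up on the tray's floor; both emptied cartons rest flat and right way up on the bench outside the tray; the tray stands flat on the bench; all at rest (((horizontal distance between carton_1 and tray below 0.075 m and z of carton_1 in the frame of tray between -0.005 and 0.012 m and angle between each of carton_1, carton_2, carton_3's own z axis and vertical below 0.12 rad and contact force between carton_1 and tray above 2 N and linear speed of each of carton_1, carton_2, carton_3 below 0.02 m/s and height (world z) of carton_2 between -0.01 and 0.006 m and horizontal distance between each of carton_2, carton_3 and tray above 0.095 m and height (world z) of carton_3 between -0.01 and 0.006 m) or (horizontal distance between carton_2 and tray below 0.075 m and z of carton_2 in the frame of tray between -0.005 and 0.012 m and angle between each of carton_2, carton_1, carton_3's own z axis and vertical below 0.12 rad and contact force between carton_2 and tray above 2 N and linear speed of each of carton_2, carton_1, carton_3 below 0.02 m/s and height (world z) of carton_1 between -0.01 and 0.006 m and horizontal distance between each of carton_1, carton_3 and tray above 0.095 m and height (world z) of carton_3 between -0.01 and 0.006 m) or (horizontal distance between carton_3 and tray below 0.075 m and z of carton_3 in the frame of tray between -0.005 and 0.012 m and angle between each of carton_3, carton_1, carton_2's own z axis and vertical below 0.12 rad and contact force between carton_3 and tray above 2 N and linear speed of each of carton_3, carton_1, carton_2 below 0.02 m/s and height (world z) of carton_1 between -0.01 and 0.006 m and horizontal distance between each of carton_1, carton_2 and tray above 0.095 m and height (world z) of carton_2 between -0.01 and 0.006 m)) and angle between tray's own z axis and vertical below 0.08 rad and height (world z) of tray between -0.01 and 0.006 m); the robot touches nothing.
It fails at once if the amber bottle or the dropper bottle is knocked over (angle between any of reagent, dropper_bottle's own z axis and vertical above 0.6 rad).
It fails at once if a carton is dropped (from more than about 3 cm) or flung: it moves faster than 0.8 m/s while the fingers do not hold it ((linear speed of carton_1 above 0.8 m/s and contact force between the fingers and carton_1 below 0.05 N) or (linear speed of carton_2 above 0.8 m/s and contact force between the fingers and carton_2 below 0.05 N) or (linear speed of carton_3 above 0.8 m/s and contact force between the fingers and carton_3 below 0.05 N)).
It also fails if it takes over 61 s, if anything falls off the work surface, if the arm or the gripper's body presses on something with over 40 N, if the wrist force passes 120 N, or if a joint passes its speed limit or range.

## Working session

There is one attempt and no reset: what is moved stays moved. The work goes in short steps, Python scripts to look and compute and a tool call to move; the robot and the scene stay as the last step left them, time stands still between calls to the robot, and variables do not carry over. Pictures are saved under pics/ and viewed, at most 10 in all, crops included, and the job is handed in when it is done.

Besides the shell and the picture viewer there is one more tool, called after "Request:" by a JSON object that holds its "method" and its "body", one argument or row to a line. move_arm: Moves the arm, as the interface text tells. Its arguments: {"type":"object","properties":{"plan":{"type":"array","items":{"type":"array"}},"squeeze":{"type":"number"}},"required":["plan"]}

```bash
mkdir -p pics
cat > h.py <<'E'
import numpy as np, cv2
from scipy.spatial.transform import Rotation as R
from workcell import env
def cam(n): return env.grab_frame(n)
def rot(p):
    o=np.array(p["orientation"],float)
    return o if o.shape==(3,3) else R.from_euler('xyz',o,degrees=True).as_matrix()
def cloud(p):
    z=p["z_map"]; f=240/np.tan(np.radians(p["fovy"]/2))
    v,u=np.mgrid[:480,:640]
    c=np.stack([(u-p["cx"])/f*z,(v-p["cy"])/f*z,z],-1)
    return c@rot(p).T+np.array(p["position"])
def save(p,n): cv2.imwrite("pics/"+n,cv2.cvtColor(p["frame"],cv2.COLOR_RGB2BGR))
E
python3 - <<'E'
from h import *
s=env.state();print({k:np.round(v,2).tolist() for k,v in s.items()})
p=cam("top");save(p,"top0.png");print(p["position"],p["orientation"],p["fovy"])
C=cloud(p)
for l in ["carton_1","tray","reagent","dropper_bottle"]:
    for d in env.search_frame(p,l)[:5]:
        u,v=np.round(d["point"]).astype(int);print(l,round(d["score"],2),u,v,C[v,u].round())
E
```

```text
{'time_s': 0.0, 'qpos': [-74.48, 18.35, 89.71, 0.0, 72.04, -1.15], 'qvel': [0.08, -0.09, 0.01, 0.14, -0.04, -0.1], 'effort': [-0.0, -41.25, -23.2, 0.07, 0.05, -0.0], 'ee_pos': [164.72, -550.36, 213.1], 'ee_rot': [-179.9, -0.0, 16.66], 'force': [0.22, 0.48, -0.13], 'torque': [-0.01, -0.02, 0.01], 'gripper_force': 0.0, 'gripper_width': 91.47}
[ 366.78976492  -15.62930012 1287.66270951] [-170.81718049   -0.17417423  -88.82005183] 47.839400414749285
carton_1 0.76 378 289 [ 445. -143.   29.]
carton_1 0.72 435 183 [ 696. -274.   47.]
carton_1 0.61 382 215 [ 620. -151.   28.]
carton_1 0.56 451 256 [ 525. -312.   33.]
tray 0.89 283 272 [483.  81.   1.]
reagent 0.93 191 296 [417. 274.  93.]
dropper_bottle 0.65 435 183 [ 696. -274.   47.]
```

View pics/top0.png

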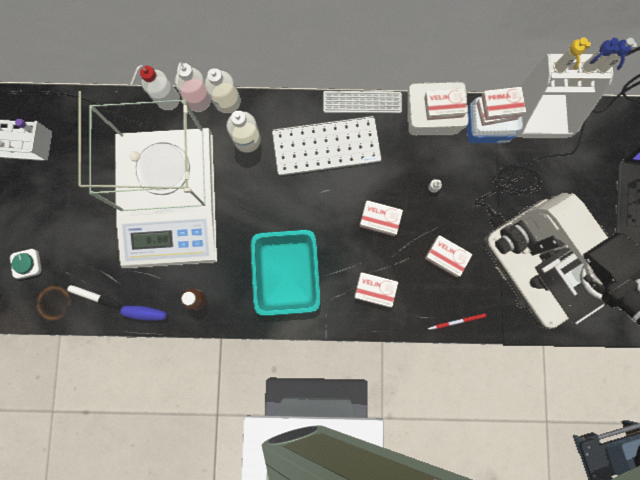

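Run:
```python
from h import *
p=cam("top");C=cloud(p)
for x,y in [(445,-143),(620,-151),(525,-312)]:
    m=(abs(C[...,2]-32)<9)&(np.hypot(C[...,0]-x,C[...,1]-y)<75)
    n,l,st,ce=cv2.connectedComponentsWithStats(m.astype(np.uint8))
    k=1+st[1:,4].argmax();q=C[l==k]
    r=cv2.minAreaRect(q[:,:2].astype(np.float32));print(r,np.median(q[:,2]),len(q))
m=(abs(C[...,2]-42)<6)&(np.hypot(C[...,0]-483,C[...,1]-81)<130)
print("tray",cv2.minAreaRect(C[m][:,:2].astype(np.float32)))
```

```text
((444.29241943359375, -138.3448028564453), (88.42498779296875, 60.92174530029297), 76.85261535644531) 31.59951875581919 1003
((615.0899047851562, -149.47840881347656), (88.54655456542969, 61.4601936340332), 75.71833038330078) 31.323969214105546 952
((527.1847534179688, -309.0280456542969), (88.70130920410156, 61.967140197753906), 60.25775146484375) 31.293675197885364 994
tray ((480.0730895996094, 73.32748413085938), (191.43653869628906, 152.23580932617188), 5.184746742248535)
```

The picture shows three bench cartons at about (376,290), (382,218) and (446,256), with the tray at (285,272). The microscope is close to the right-hand one, so I'll feel the nearest-to-tray carton first.

Request:
{"method": "move_arm", "body": {
  "plan": [
    [[2.5, 3.7, -0.5], 5.5, 0],
    [[2.5, 3.7, -0.5], 5.5, 0],
    [[2.5, 3.7, -0.5], 5.5, 0],
    [[2.5, 3.7, -0.5], 5.5, 0],
    [[2.5, 3.7, -0.5], 5.5, 0]
  ],
  "squeeze": 25
}}

```text
time_s: 0.8
ee_pos: [290.5, -364.4, 188.9]
ee_rot: [180.0, -0.0, 44.4]
force: [0.7, -0.8, -0.1]
gripper_width: 91.4
gripper_force: 0.0
```

Request:
{"method": "move_arm", "body": {
  "plan": [
    [[2.5, 3.7, -1], 5.5, 0],
    [[2.5, 3.7, -1], 5.5, 0],
    [[2.5, 3.7, -1], 5.5, 0],
    [[2.5, 3.7, -1], 5.5, 0],
    [[2.5, 3.7, -1], 5.5, 0]
  ]
}}

```text
time_s: 1.3
ee_pos: [415.7, -179.3, 138.8]
ee_rot: [179.9, 0.0, 71.9]
force: [0.8, -0.1, -0.3]
gripper_width: 91.4
gripper_force: 0.0
```

Request:
{"method": "move_arm", "body": {
  "plan": [
    [[2.9, 4.2, 0], 5.2, 0],
    [[0, 0, 0], 0, 0],
    [[0, 0, 0], 0, 0],
    [[0, 0, 0], 0, 0]
  ]
}}

```text
time_s: 1.7
ee_pos: [442.8, -140.4, 139.0]
ee_rot: [-180.0, 0.0, 76.8]
force: [-0.7, -0.6, 0.7]
gripper_width: 91.5
gripper_force: 0.0
```

Request:
{"method": "move_arm", "body": {
  "plan": [
    [[0.1, 0.2, -4], 0, 0],
    [[0, 0, -4], 0, 0],
    [[0, 0, -2.5], 0, 0],
    [[0, 0, -1.7], 0, 0],
    [[0, 0, -1], 0, 0]
  ]
}}

```text
time_s: 2.2
ee_pos: [442.8, -139.0, 5.8]
ee_rot: [-179.9, -0.0, 76.7]
force: [0.5, 0.5, -0.7]
gripper_width: 91.3
gripper_force: 0.0
```

Request:
{"method": "move_arm", "body": {
  "plan": [
    [[0, 0, 0], 0, 0.2],
    [[0, 0, 0], 0, 0.5],
    [[0, 0, 0], 0, 0.5],
    [[0, 0, 0], 0, 0.5],
    [[0, 0, 0], 0, 0.5]
  ]
}}

```text
time_s: 2.7
ee_pos: [444.9, -138.0, 7.9]
ee_rot: [179.9, 0.0, 76.9]
force: [-0.4, -1.7, 5.4]
gripper_width: 61.4
gripper_force: 25.0
```

Request:
{"method": "move_arm", "body": {
  "plan": [
    [[0, 0, 0], 0, 0.5],
    [[0, 0, 0], 0, 0.5],
    [[0, 0, 0], 0, 0.5]
  ]
}}

```text
time_s: 3.0
ee_pos: [444.9, -138.0, 7.9]
ee_rot: [179.9, 0.0, 76.9]
force: [-1.7, 0.1, 6.0]
gripper_width: 61.5
gripper_force: 25.0
```

Request:
{"method": "move_arm", "body": {
  "plan": [
    [[0, 0, 0.5], 0, 0.5],
    [[0, 0, 1], 0, 0.5],
    [[0, 0, 1], 0, 0.5],
    [[0, 0, 0], 0, 0.5],
    [[0, 0, 0], 0, 0.5]
  ]
}}

```text
time_s: 3.5
ee_pos: [444.5, -137.7, 32.4]
ee_rot: [179.9, 0.0, 76.9]
force: [0.8, -0.3, -1.3]
gripper_width: 61.7
gripper_force: 25.0
```

Request:
{"method": "move_arm", "body": {
  "plan": [
    [[0, 0, 0], 0, 0.5],
    [[0, 0, 0], 0, 0.5],
    [[0, 0, 0], 0, 0.5]
  ]
}}

```text
time_s: 3.8
ee_pos: [444.1, -137.7, 31.7]
ee_rot: [-180.0, -0.0, 76.9]
force: [-0.1, -0.7, -0.9]
gripper_width: 61.6
gripper_force: 25.0
```

Request:
{"method": "move_arm", "body": {
  "plan": [
    [[0, 0, 0], 0, 0.5],
    [[0, 0, 0], 0, 0.5]
  ]
}}

```text
time_s: 4.0
ee_pos: [444.2, -137.7, 31.8]
ee_rot: [-180.0, -0.0, 76.9]
force: [0.0, -0.2, -0.9]
gripper_width: 61.3
gripper_force: 25.0
```

Run:
```python
from h import *
p=cam("top");C=cloud(p);s=env.state();print(s["force"],s["torque"])
p=cam("side");print(env.state()["force"]);save(p,"side0.png")
# tall points around carton C gripper footprint
m=(C[...,2]>70)&(abs(C[...,0]-527)<130)&(abs(C[...,1]+309)<140)
q=C[m];d=q[:,:2]-[527,-309];a=np.radians(60.3)
l=d@[np.cos(a),np.sin(a)];w=d@[np.sin(a),-np.cos(a)]
k=(abs(l)<55)&(abs(w)<110);print(k.sum(),np.c_[l,w,q[:,2]][k].round()[:20])
```

```text
[-0.34884391 -0.03896294 -0.24297453] [-0.0426071 -0.1304509 -0.0051464]
[ 0.31197531 -0.18110389 -1.18382894]
0 []
```

Carton A reads about 0.9 N, so it's light. I'll set it back and try the far one.

Request:
{"method": "move_arm", "body": {
  "plan": [
    [[0, 0, -1], 0, 0.5],
    [[0, 0, -1], 0, 0.5],
    [[0, 0, -0.4], 0, 0.5],
    [[0, 0, 0], 0, 0.5],
    [[0, 0, 0], 0, 0.2]
  ]
}}

```text
time_s: 4.6
ee_pos: [444.0, -137.7, 7.5]
ee_rot: [-180.0, -0.0, 76.9]
force: [-0.1, 0.6, -0.5]
gripper_width: 66.9
gripper_force: 0.0
```

Request:
{"method": "move_arm", "body": {
  "plan": [
    [[0, 0, 0], 0, 0],
    [[0, 0, 0], 0, 0],
    [[0, 0, 0], 0, 0],
    [[0, 0, 2], 0, 0],
    [[0, 0, 4], 0, 0]
  ]
}}

```text
time_s: 5.1
ee_pos: [442.0, -137.0, 66.4]
ee_rot: [-179.6, -0.0, 76.9]
force: [0.1, -0.0, 0.1]
gripper_width: 91.3
gripper_force: 0.0
```

Request:
{"method": "move_arm", "body": {
  "plan": [
    [[3.4, -0.2, 2], 0, 0],
    [[4.3, -0.3, 0], 0, 0],
    [[4.3, -0.3, 0], -1, 0],
    [[4.3, -0.3, 0], 0, 0],
    [[0.7, 0, 0], 0, 0]
  ]
}}

```text
time_s: 5.6
ee_pos: [619.0, -149.1, 87.7]
ee_rot: [179.7, -0.0, 75.9]
force: [0.6, -0.5, 0.4]
gripper_width: 91.6
gripper_force: 0.0
```

Request:
{"method": "move_arm", "body": {
  "plan": [
    [[0, 0, 0], 0, 0],
    [[0, 0, 0], 0, 0]
  ]
}}

```text
time_s: 5.8
ee_pos: [612.6, -148.5, 87.4]
ee_rot: [-179.9, 0.0, 75.9]
force: [-1.3, 0.8, -0.5]
gripper_width: 91.2
gripper_force: 0.0
```

Request:
{"method": "move_arm", "body": {
  "plan": [
    [[0.2, -0.1, -3.5], 0, 0],
    [[0, 0, -2.2], 0, 0],
    [[0, 0, -1.5], 0, 0],
    [[0, 0, -0.9], 0, 0],
    [[0, 0, 0], 0, 0.2]
  ]
}}

```text
time_s: 6.3
ee_pos: [614.4, -149.5, 6.1]
ee_rot: [-179.8, -0.0, 75.8]
force: [0.7, 0.4, 0.1]
gripper_width: 85.8
gripper_force: 0.0
```

Request:
{"method": "move_arm", "body": {
  "plan": [
    [[0, 0, 0], 0, 0.5],
    [[0, 0, 0], 0, 0.5],
    [[0, 0, 0], 0, 0.5],
    [[0, 0, 0], 0, 0.5],
    [[0, 0, 0], 0, 0.5]
  ]
}}

```text
time_s: 6.8
ee_pos: [616.7, -149.9, 8.0]
ee_rot: [179.9, 0.0, 75.9]
force: [-1.3, -0.0, 5.6]
gripper_width: 61.8
gripper_force: 25.0
```

Request:
{"method": "move_arm", "body": {
  "plan": [
    [[0, 0, 0.5], 0, 0.5],
    [[0, 0, 1], 0, 0.5],
    [[0, 0, 1], 0, 0.5],
    [[0, 0, 0], 0, 0.5],
    [[0, 0, 0], 0, 0.5]
  ]
}}

```text
time_s: 7.3
ee_pos: [616.4, -149.8, 32.4]
ee_rot: [180.0, 0.0, 75.9]
force: [0.4, -0.3, -3.9]
gripper_width: 61.4
gripper_force: 25.0
```

Request:
{"method": "move_arm", "body": {
  "plan": [
    [[0, 0, 0], 0, 0.5],
    [[0, 0, 0], 0, 0.5],
    [[0, 0, 0], 0, 0.5],
    [[0, 0, 0], 0, 0.5]
  ]
}}

```text
time_s: 7.7
ee_pos: [616.1, -149.7, 31.7]
ee_rot: [-180.0, -0.0, 75.9]
force: [0.2, 0.6, -3.2]
gripper_width: 61.6
gripper_force: 25.0
```

Request:
{"method": "move_arm", "body": {
  "plan": [
    [[0, 0, 0], 0, 0.5]
  ]
}}

```text
time_s: 7.8
ee_pos: [616.2, -149.7, 31.8]
ee_rot: [-180.0, -0.0, 75.9]
force: [0.2, 0.1, -3.2]
gripper_width: 61.3
gripper_force: 25.0
```

Carton B reads 3.2 N, so it's the full one. I'll carry it to the tray.

Request:
{"method": "move_arm", "body": {
  "plan": [
    [[0, 0, 2], 0, 0.5],
    [[0, 0, 3], 0, 0.5],
    [[0, 0, 3], 0, 0.5],
    [[-0.8, 1.4, 1], 1.2, 0.5],
    [[-1.7, 2.8, 0], 2.4, 0.5]
  ],
  "squeeze": 30
}}

```text
time_s: 8.3
ee_pos: [592.8, -108.2, 123.6]
ee_rot: [179.7, 0.0, 79.5]
force: [-0.2, 0.1, -4.2]
gripper_width: 60.9
gripper_force: 30.0
```

Request:
{"method": "move_arm", "body": {
  "plan": [
    [[-1.7, 2.8, 0], 2.4, 0.5],
    [[-1.7, 2.8, 0], 2.4, 0.5],
    [[-1.7, 2.8, 0], 2.4, 0.5],
    [[-1.7, 2.8, 0], 2.4, 0.5],
    [[-1.7, 2.8, 0], 2.4, 0.5]
  ]
}}

```text
time_s: 8.8
ee_pos: [503.7, 34.0, 121.1]
ee_rot: [-179.9, -0.0, 91.6]
force: [0.3, 0.3, -3.9]
gripper_width: 61.4
gripper_force: 30.0
```

Request:
{"method": "move_arm", "body": {
  "plan": [
    [[-1.7, 2.8, 0], 2.4, 0.5],
    [[-0.9, 1.3, 0], 1.3, 0.5],
    [[0, 0, 0], 0, 0.5],
    [[0, 0, 0], 0, 0.5],
    [[0, 0, 0], 0, 0.5]
  ]
}}

```text
time_s: 9.3
ee_pos: [480.9, 72.6, 121.9]
ee_rot: [180.0, 0.0, 95.1]
force: [0.5, -0.4, -3.2]
gripper_width: 61.6
gripper_force: 30.0
```

Run:
```python
from h import *
p=cam("top");save(p,"top1.png");s=env.state();print(s["force"],s["ee_pos"],s["ee_rot"])
```

```text
[ 0.61345657 -0.38355406 -3.352829  ] [480.90347528  72.53717454 121.87604206] [1.79974447e+02 1.68158451e-02 9.50964577e+01]
```

View pics/top1.png

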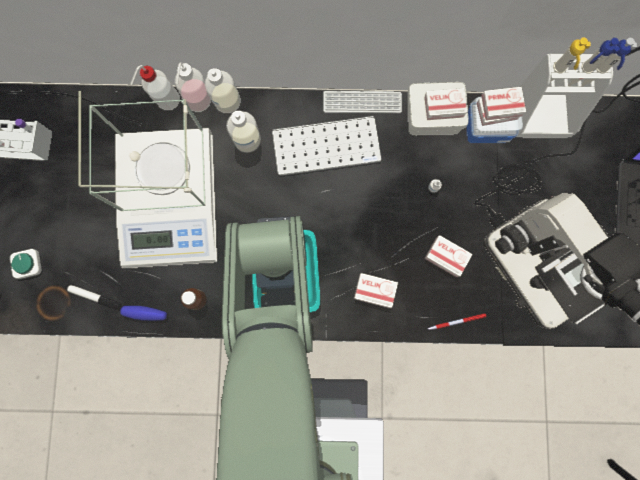

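The two light cartons are in place at (376,290) and (446,256), and the arm holds the full one over the tray at about (283,270). Now I'll lower it.

Request:
{"method": "move_arm", "body": {
  "plan": [
    [[0, 0, -3], 0, 0.5],
    [[0, 0, -4], 0, 0.5],
    [[0, 0, -2.5], 0, 0.5],
    [[0, 0, -1], 0, 0.5],
    [[0, 0, -0.4], 0, 0.5]
  ]
}}

```text
time_s: 9.85
ee_pos: [480.5, 72.7, 12.2]
ee_rot: [-179.9, 0.0, 95.1]
force: [0.8, -0.4, -3.5]
gripper_width: 61.4
gripper_force: 30.0
```

Request:
{"method": "move_arm", "body": {
  "plan": [
    [[0, 0, -0.2], 0, 0.5],
    [[0, 0, 0], 0, 0.5],
    [[0, 0, 0], 0, 0.5],
    [[0, 0, 0], 0, 0.5]
  ]
}}

```text
time_s: 10.25
ee_pos: [480.9, 73.4, 11.8]
ee_rot: [179.9, -0.0, 95.2]
force: [-0.0, -0.1, -3.7]
gripper_width: 61.9
gripper_force: 30.0
```

Request:
{"method": "move_arm", "body": {
  "plan": [
    [[0, 0, -0.2], 0, 0.5],
    [[0, 0, 0], 0, 0.5],
    [[0, 0, 0], 0, 0.5]
  ]
}}

```text
time_s: 10.55
ee_pos: [480.9, 73.4, 10.1]
ee_rot: [179.9, -0.0, 95.2]
force: [-1.9, -0.0, 5.6]
gripper_width: 61.5
gripper_force: 30.0
```

Request:
{"method": "move_arm", "body": {
  "plan": [
    [[0, 0, -0.1], 0, 0.5],
    [[0, 0, 0], 0, 0.5],
    [[0, 0, 0], 0, 0.5]
  ]
}}

```text
time_s: 10.85
ee_pos: [481.0, 73.4, 10.1]
ee_rot: [179.9, -0.0, 95.2]
force: [-3.5, -1.0, 15.5]
gripper_width: 61.4
gripper_force: 30.0
```

Request:
{"method": "move_arm", "body": {
  "plan": [
    [[0, 0, 0.1], 0, 0.5],
    [[0, 0, 0], 0, 0.2],
    [[0, 0, 0], 0, 0.1],
    [[0, 0, 0], 0, 0.1],
    [[0, 0, 0], 0, 0.1]
  ]
}}

```text
time_s: 11.35
ee_pos: [480.3, 73.3, 8.8]
ee_rot: [-180.0, 0.0, 95.2]
force: [0.1, 0.8, -0.6]
gripper_width: 81.8
gripper_force: 0.0
```

Request:
{"method": "move_arm", "body": {
  "plan": [
    [[0, 0, 1], 0, 0.1],
    [[0, 0, 2], 0, 0.1],
    [[0, 0, 4], 0, 0.1],
    [[0, 0, 4], 0, 0.1],
    [[0, 0, 4], 0, 0.1]
  ]
}}

```text
time_s: 11.85
ee_pos: [480.0, 73.2, 161.1]
ee_rot: [180.0, -0.0, 95.2]
force: [1.4, 0.1, -0.2]
gripper_width: 82.0
gripper_force: 0.0
```

Request:
{"method": "move_arm", "body": {
  "plan": [
    [[-1, -4, 1], 0, 0.1],
    [[-1, -4.5, 0], 0, 0.1],
    [[-1, -4.5, 0], 0, 0.1],
    [[-1, -4.5, 0], 0, 0.1],
    [[-1, -4.5, 0], 0, 0.1]
  ]
}}

```text
time_s: 12.35
ee_pos: [429.6, -148.3, 169.9]
ee_rot: [179.9, 0.0, 95.2]
force: [0.7, 0.2, -0.4]
gripper_width: 82.0
gripper_force: 0.0
```

Request:
{"method": "move_arm", "body": {
  "plan": [
    [[-1, -4.5, 0], 0, 0.1],
    [[-1, -4.5, 0], 0, 0.1],
    [[0, 0, 0], 0, 0.1],
    [[0, 0, 0], 0, 0.1],
    [[0, 0, 0], 0, 0.1]
  ]
}}

```text
time_s: 12.85
ee_pos: [410.3, -235.8, 169.2]
ee_rot: [180.0, -0.0, 95.2]
force: [0.3, 0.5, -0.1]
gripper_width: 82.0
gripper_force: 0.0
```

Run:
```python
from h import *
p=cam("top");save(p,"top2.png");C=cloud(p);print(env.state()["ee_pos"])
m=(abs(C[...,2]-33)<5)&(np.hypot(C[...,0]-480,C[...,1]-73)<52)
q=C[m];r=cv2.minAreaRect(q[:,:2].astype(np.float32));print(r,np.median(q[:,2]))
A=np.c_[q[:,:2],np.ones(len(q))];print(np.linalg.lstsq(A,q[:,2],rcond=None)[0][:2])
m=(abs(C[...,2]-42)<6)&(np.hypot(C[...,0]-483,C[...,1]-81)<130)
print("tray",cv2.minAreaRect(C[m][:,:2].astype(np.float32)))
```

```text
[ 410.42648347 -235.5652992   169.16016535]
((479.99163818359375, 73.16229248046875), (60.51860046386719, 88.10908508300781), 5.639859199523926) 33.78710562293668
[-0.00386079  0.00305802]
tray ((479.8744812011719, 73.2646255493164), (191.19239807128906, 152.1610107421875), 5.312767028808594)
```

View pics/top2.png

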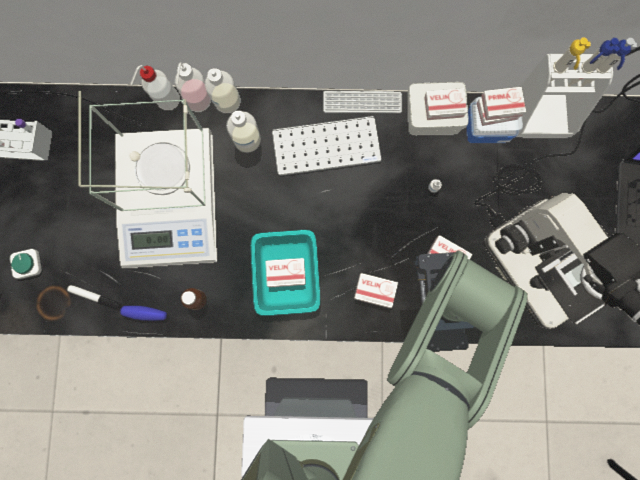

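The full carton sits flat in the tray centre at (285,273). The two light ones are on the bench at (376,290) and (450,250), and both bottles are standing.

```bash
python3 -c "
from workcell import env
print(env.job_done())"
```

```text
the job is handed in; nothing more can be done
None
```

The full carton (about 3.2 N when lifted) is set down flat in the middle of the tray, both other cartons are flat on the bench and both bottles are standing. I lifted one of the other two (about 0.9 N) but not the third. The job is handed in; no verdict was returned.

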